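# Complete a two-piece gift set at the packing chute

## Robot

A 7-joint arm with a two-finger parallel gripper is mounted at the origin on a cart in front of the work surface, level with it; the furniture and walls round the work are solid. World frame = base frame: x ahead of the robot, y to its left, z up, the work surface at z = 0. Lengths are in m, angles in rad, forces in N, time in s.
With the tool pointing down it reaches from about 0.4 to 0.875 m from the base axis. Payload 19.3 kg.
Tool frame: the origin (TCP) lies midway between the tips of the shut fingers; the grasp point (between the pads) lies 19 mm behind it (pinch_z is the distance from the TCP to the grasp point, in m); z points along the fingers, y is the line along which they close (so a half turn about z gives the same grasp; the last joint's range is limited). The gripper opens to 85 mm and grips with 20 to 120 N. Pads are 22 mm wide; open, the fingers measure 114 mm over their backs; the gripper's body (76 mm by 85 mm) begins 54 mm behind the grasp point. The pads swing forward as they close: fully open they stand 13 mm farther back than shut.
Start: joints at [1.045, 0.521, -0.036, 1.599, 0.021, 1.021, -0.113], TCP at [0.275, -0.561, 0.194] pointing down, gripper open.
Joint ranges: [-2.91, 2.91], [-0.3, 2.13], [-1.5, 1.42], [0.17, 2.43], [-1.26, 4.41], [0.16, 1.93], [-2.52, 2.52]. Speed limits (rad/s): [1.89, 1.89, 2.39, 2.39, 3.01, 3.01, 3.01].

## Interface

Orientations are given as a unit quaternion [w, x, y, z].
In Python, from workcell import * gives the robot as it stands.
- The arm moves only by the shell command python3 -m handwheel 'ROWS'. ROWS is JSON, a list of rows, each a list of 7 numbers: the closure, from -1 (fully open) to 1 (shut), so that 0 is half open, then the shift along the world's x, y, z as a fraction of full scale, then the turn, a rotation vector about the world's x, y, z as a fraction of full scale. In form: [[jaw, dx, dy, dz, rx, ry, rz], ...]. A call has 1 to 5 rows; each row shifts and turns the commanded pose from where the row before left it; what a row does not reach is not made up. Full scale, the value 1, is 0.08 m for a shift and 360 degrees for a turn. A row lasts 1/10 s, in which the tool goes at most 50 mm and 8.59 degrees, less where a joint would pass 70% of its speed; a pose out of reach is approached as far as the arm can. A call with a number of a shift or a turn outside -1 to 1 is refused whole. A call with a gripper value outside its range is refused whole. The fingers move at their own pace and stop on an object; the grip force is fixed at half the most. Time passes only in rows, so rows that do not move let the fingers close. It gives the time, the measured TCP pose, the force, the opening and the grip force at its end, in the units of the state.
- get_state(): the state, without advancing time (a new reading comes with each control period).
- grab_frame(name): name is "scene" or "top"; returns the picture (480x640x3 uint8, blue, green, red); there is no depth.
- get_calibration(name): a dict with "camera_matrix" (3x3 intrinsics, pixels), "dist" ([k1, k2, p1, p2, k3] as OpenCV has them; the pictures are not rectified), "pose" (4x4, takes a point from camera to world coordinates). Camera axes: x right, y down, z forward; pixel columns grow to the right and rows downward; lengths in m; the calibration is good to about 2 mm. A picture is of the moment at which its call begins. get_calibration takes no time and is no camera call.
- job_done(): hands the job in; it is judged then, once.
The state is a dict: "time": time; "q": joint angles; "qd": joint speeds; "effort": joint torques, N m; "tool_pos": TCP position; "orientation": TCP orientation; "wrist_force": force on the tool from outside, world axes, zero at the start; "wrist_torque": the same for the moment, N m; "gripper_width": finger opening in m; "grasp_force": force on a finger pad.
Only numpy, scipy, OpenCV 4.12 (cv2) and the standard library are available. Lean on these libraries where they do the work, as an engineer would, in place of code of your own. Each camera call takes 0.05 s, during which the arm holds its last target. There are 200 camera calls.

## Task

Pack the two-piece gift set: push the soap carton along the ledge and off its edge, without lifting or carrying it, so that it drops into the metal chute and slides down to lie flat and printed face up in the tray. Then take the round pot from its sloped stand and set it, lid up, down in the round pocket beside the tray. Leave the spool, the ink pad and the rubber stamp where they are.

Things in the scene. Friction and masses are not known exactly. Their poses are not given: they have to be found in the camera images.
- station: Fixed wooden packing station: ledge, metal chute, tray and pocket plate in one. Origin on the counter top under the chute; z up. The carton travels towards its -y, roughly to the robot's right (yaw varies). Flat smooth ledge: x -80..115, y 70..185, top at z 100 (mm, station frame); no rims, and clear counter behind it at y > 185.
- ledge_edge (a point): Middle of the ledge's chute edge, on the ledge top and the chute's centre line (station frame 0, 70, 100 mm). Axes as the station's. The chute's two cheeks begin here, 74 mm apart (the carton is 52 wide), and stand up to about 10 mm above the ledge: a carton off-centre or askew catches on them.
- tray_mid (a point): Middle of the tray floor at the chute's foot (station frame 0, -109, 6 mm). Axes as the station's. Polished floor x -37..37, y -57..-161; wooden side walls up to z 24, end stop up to z 34.
- pocket (a point): Centre of the floor of the round pocket (station frame -86.5, -105, 4 mm), in a wooden plate 88 x 92 x 12 mm on the tray's -x side. Pocket 72 mm in diameter, 8 mm deep, rim 12 mm above the counter. The tray's 24 mm high wall is 44 mm from this centre towards +x; along the station's y the fingers have free room.
- carton: Soap carton, light grey, 52 x 82 x 28 mm (its x, y, z), about 0.11 kg, lying flat on the ledge printed face up, long side roughly along the chute but up to 15 mm off-centre and 0.3 rad askew, its front end short of the edge. Origin at the centre of its underside, z out of the printed face.
- pot: Round lidded pot, 63 mm in diameter, 34 mm high, about 0.07 kg; origin at the centre of its underside, its z axis out through the lid. It starts on the sloped stand, leaning 0.44 rad (25 degrees) so that its lid faces up and towards the stand's -x.
- pot_stand: Fixed sloped wooden stand, 70 x 46 mm in plan, origin on the counter at its centre, z up. Its board slopes 25 degrees, low at its -x side (roughly towards the robot), with a 9 mm lip at the low end. The pot's underside centre is 34 mm above the counter. The pot overhangs the stand by 8 mm at its +y and -y sides, so it can be gripped there.
- spool: Small spool of green ribbon, 46 mm in diameter, 30 mm high, standing on the ledge to the +x side of the carton; origin at the centre of its underside. Leave alone.
- inkpad: Blue tin ink pad, 57 x 87 x 18 mm, on the counter to the right of the pot stand; origin at the centre of its underside. Leave alone.
- stamp: Wooden rubber stamp with a turned handle, foot 26 x 54 mm, 69 mm high, on the counter in front of the ledge; origin at the centre of its underside. Leave alone.
- chute_mid (a point): Middle of the chute's polished aluminium floor (station frame 0, 11.5, 45 mm). The floor slopes down towards -y at 32 degrees, from z 82 at y 70 to z 6 at y -57, eased to 22 degrees over the last 22 mm; 74 mm wide inside, cheeks 5 thick and 32 high. A carton pushed wholly off the ledge slides down it by itself into the tray.
Mind the look-alikes: they are no part of the job. Leave any purple look-alike of the carton alone. Leave any turquoise look-alike of the pot alone.

How it is judged:
By the outcome, as a careful person would: the job done as asked, in the order asked, and still so for the second after the job is handed in, with the robot touching nothing.
It also fails if it takes over 54 s, if anything falls off the work surface, if the arm or the gripper's body presses on something with over 40 N, if the wrist force passes 120 N, or if a joint passes its speed limit or range.

## Working session

There is one attempt and no reset: what is moved stays moved. The work goes in short steps, Python scripts to look and compute and a shell command to move; the robot and the scene stay as the last step left them, time stands still between calls to the robot, and variables do not carry over. Pictures are saved under pics/ and viewed, at most 10 in all, crops included, and the job is handed in when it is done.

```bash
mkdir -p pics
python3 - <<'E'
from workcell import *
import cv2
for n in("scene","top"):
    cv2.imwrite(f"pics/{n}0.png",grab_frame(n)); c=get_calibration(n); print(n,c["camera_matrix"],c["dist"],c["pose"])
s=get_state();print(s["time"],s["tool_pos"],s["orientation"])
E
```

```text
scene [[601.03994419   0.         312.92514714]
 [  0.         601.03994419 241.04375834]
 [  0.           0.           1.        ]] [-0.1117126  0.         0.         0.         0.       ] [[ 0.07909475  0.82463094 -0.56011412  1.37381909]
 [ 0.99684606 -0.06907836  0.0390655  -0.07791377]
 [-0.00647714 -0.56143743 -0.82749384  1.29568758]
 [ 0.          0.          0.          1.        ]]
top [[516.98125717   0.         321.43573332]
 [  0.         516.98125717 241.1975818 ]
 [  0.           0.           1.        ]] [-0.15251684  0.          0.          0.          0.        ] [[-1.46817800e-02 -9.76392824e-01  2.15502895e-01  3.14732919e-01]
 [-9.99889878e-01  1.48028841e-02 -1.05211280e-03 -3.36635698e-02]
 [-2.16278898e-03 -2.15494610e-01 -9.76502635e-01  1.22282788e+00]
 [ 0.00000000e+00  0.00000000e+00  0.00000000e+00  1.00000000e+00]]
0.1 [ 0.27494608 -0.5609154   0.19349369] [-4.69814671e-04  9.74145124e-01  2.25922629e-01 -1.51227241e-04]
```

View pics/scene0.png

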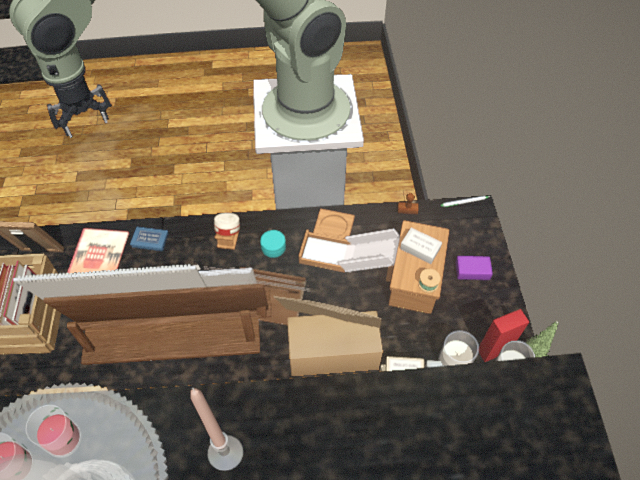

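View pics/top0.png

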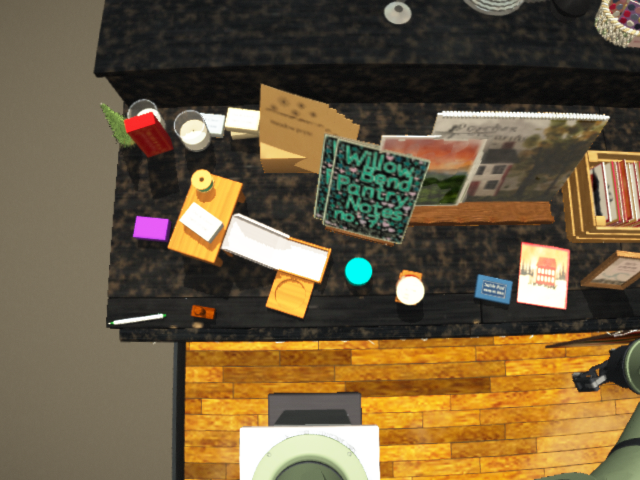

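The top view shows two cartons: grey on the ledge (202,223) and purple on the counter (152,229). The grey one is ours, by its colour and place. It also shows two pots: white and red on the stand (410,290), turquoise standing flat (358,271). The white one is ours. I'll confirm both in enlarged crops.

Run:
```python
import cv2
t=cv2.imread("pics/top0.png"); 
cv2.imwrite("pics/c1.png",cv2.resize(t[160:325,160:340],None,fx=4.4,fy=3.6,interpolation=cv2.INTER_CUBIC) if 0 else cv2.resize(t[165:315,160:335],None,fx=4,fy=4,interpolation=cv2.INTER_CUBIC))
s=cv2.imread("pics/scene0.png")
a=cv2.resize(t[260:315,340:430],None,fx=6,fy=6,interpolation=cv2.INTER_CUBIC)[:, :400+140]
b=cv2.resize(s[205:255,200:290],None,fx=6,fy=5,interpolation=cv2.INTER_CUBIC) if 0 else cv2.resize(s[205:250,200:290],None,fx=6,fy=6,interpolation=cv2.INTER_CUBIC)
import numpy as np
cv2.imwrite("pics/c2.png",np.vstack([a,b]))
```

```text
(no output)
```

View pics/c1.png

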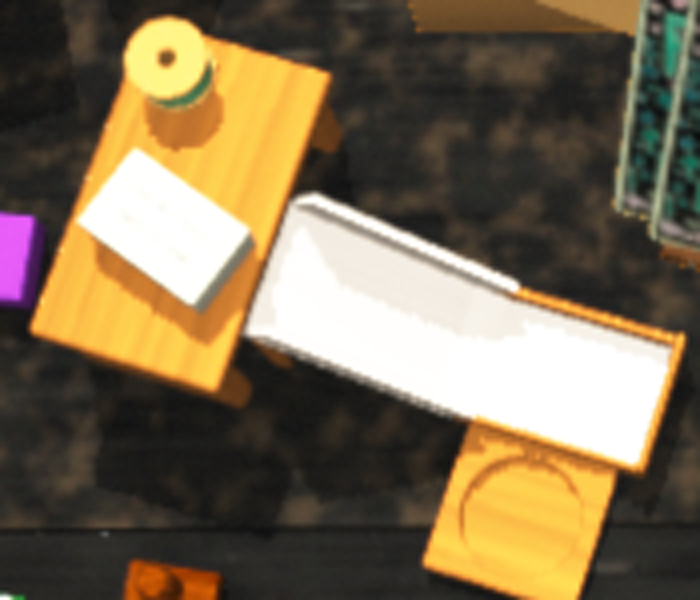

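View pics/c2.png

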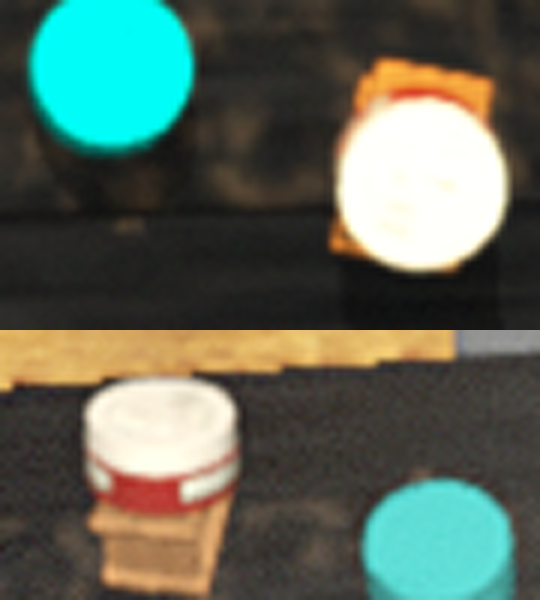

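```bash
cat > h.py <<'E'
from workcell import *
import cv2, numpy as np
from scipy.optimize import least_squares
def proj(n,P):
    c=get_calibration(n);T=np.linalg.inv(np.array(c["pose"]));r=cv2.Rodrigues(T[:3,:3])[0]
    return cv2.projectPoints(np.array(P,float).reshape(-1,3),r,T[:3,3],np.array(c["camera_matrix"]),np.array(c["dist"]))[0].reshape(-1,2)
def ray(n,uv,z):
    c=get_calibration(n);T=np.array(c["pose"])
    p=cv2.undistortPoints(np.array(uv,float).reshape(-1,1,2),np.array(c["camera_matrix"]),np.array(c["dist"])).reshape(-1,2)
    d=np.c_[p,np.ones(len(p))]@T[:3,:3].T
    return T[:3,3]+d*((z-T[2,3])/d[:,2])[:,None]
def R2(a): return np.array([[np.cos(a),-np.sin(a)],[np.sin(a),np.cos(a)]])
def place(p,L):
    L=np.array(L,float);return np.c_[L[:,:2]@R2(p[2]).T+p[:2],L[:,2]]
def fit(n,L,uv,p0):
    r=least_squares(lambda p:(proj(n,place(p,L))-uv).ravel(),p0);return r.x,np.round(r.fun,1)
E
python3 - <<'E'
from h import *
k=lambda a:np.array(a)/4+[160-.375,165-.375]
L=np.array([[115,70,100],[-80,185,100],[-80,70,100],[-86.5,-105,12]])/1000
s,f=fit("top",L,k([[330,72],[30,332],[220,392],[522,518]]),[.55,.3,.2]);print("station",s,f)
w=ray("top",k([[135,148],[250,233],[195,302],[80,220]]),.128);print(w[:,:2])
mid=w[:,:2].mean(0);d=(w[1]-w[0]+w[2]-w[3])[:2];ang=np.arctan2(d[1],d[0])
print("carton",mid,"len",np.linalg.norm(d)/2,"wid",np.linalg.norm((w[0]-w[3]+w[1]-w[2])[:2])/2,"front dir",ang)
print("in station",R2(-s[2])@(mid-s[:2]),"front dir rel",ang-(s[2]-np.pi/2))
print("spool top",ray("top",k([[167,57]]),.13), "stamp",ray("top",k([[155,585]]),.06))
print("tray corners pred",(proj("top",place(s,[[.037,-.161,.034],[-.037,-.161,.034]]))-[159.6,164.6])*4)
k2=lambda a:np.array(a)/6+[340-.4,260-.4]
print("pot lid",ray("top",k2([[423,182]]),.065),ray("scene",[[226.5,217.8]],.065))
print("stand edge",ray("top",k2([[378,60],[493,82]]),.05))
print("turq",ray("top",k2([[112,65]]),.034))
E
```

```text
station [ 0.571487    0.11279538 -0.31493478] [ 0.6  0.2 -0.4  0.1 -0.5  0.1  0.3 -0.4]
[[0.65107897 0.24949553]
 [0.6009316  0.18298861]
 [0.56249889 0.21235127]
 [0.61008963 0.27881438]]
carton [0.60614977 0.23091245] len 0.08251327898982093 wid 0.04937454378967641 front dir -2.20465325275329
in station [-0.00362935  0.12304461] front dir rel -0.31892214558310883
spool top [[0.70356949 0.23312572 0.13      ]] stamp [[0.41407204 0.24599653 0.06      ]]
tray corners pred [[676.48891979 339.74700174]
 [639.08501265 459.22612648]]
pot lid [[ 0.45448592 -0.23352449  0.065     ]] [[ 0.45097066 -0.23382032  0.065     ]]
stand edge [[ 0.50371326 -0.22094619  0.05      ]
 [ 0.49435235 -0.26509576  0.05      ]]
turq [[ 0.50609035 -0.11966888  0.034     ]]
```

```bash
python3 -m handwheel '[[-1,0.12,0.4,0.2,0,0,0.005],[-1,0.12,0.4,0.2,0,0,0.005],[-1,0.12,0.4,0.2,0,0,0.005],[-1,0.12,0.4,0.2,0,0,0.005],[-1,0.12,0.4,0.2,0,0,0.005]]' && python3 -m handwheel '[[-1,0.12,0.44,0.05,0,0,0.005],[-1,0.12,0.44,0.05,0,0,0.005],[-1,0.12,0.44,0.05,0,0,0.005],[-1,0.12,0.44,0.05,0,0,0.005],[-1,0.12,0.44,0.05,0,0,0.005]]' && python3 -m handwheel '[[-1,0.12,0.44,0,0,0,0.005],[-1,0.12,0.44,0,0,0,0.005],[-1,0.12,0.44,0,0,0,0.005],[-1,0.12,0.44,0,0,0,0.005],[-1,0.12,0.44,0,0,0,0.005]]'
```

```text
time: 0.6
tool_pos: [0.3232, -0.3998, 0.2744]
orientation: [-0.0, 0.953, 0.302, -0.0]
wrist_force: [0.7, -0.5, 0.3]
gripper_width: 0.0851
grasp_force: 0.0
time: 1.1
tool_pos: [0.3711, -0.2237, 0.2941]
orientation: [-0.0, 0.927, 0.376, -0.0]
wrist_force: [0.6, -0.7, 0.3]
gripper_width: 0.0852
grasp_force: 0.0
time: 1.6
tool_pos: [0.4191, -0.0478, 0.294]
orientation: [0.0, 0.894, 0.448, -0.0]
wrist_force: [0.9, -0.3, -0.1]
gripper_width: 0.0857
grasp_force: 0.0
```

```bash
python3 -m handwheel '[[-1,0.234,0.349,-0.1,0,0,0],[-1,0.234,0.349,-0.1,0,0,0],[-1,0.234,0.349,-0.1,0,0,0],[-1,0.234,0.349,-0.1,0,0,0],[-1,0.234,0.349,-0.1,0,0,0]]' && python3 -m handwheel '[[-1,0.234,0.349,-0.1,0,0,0],[-1,0.234,0.349,-0.1,0,0,0],[-1,0.234,0.349,-0.1,0,0,0],[-1,0.234,0.349,-0.1,0,0,0],[-1,0.234,0.349,-0.1,0,0,0]]' && python3 -m handwheel '[[-1,0,0,-0.3,0,0,0],[-1,0,0,-0.3,0,0,0],[-1,0,0,-0.3,0,0,0],[-1,0,0,0,0,0,0]]'
python3 - <<'E'
from h import *
cv2.imwrite("pics/s1.png",cv2.resize(grab_frame("scene")[200:320,360:510],None,fx=4,fy=4,interpolation=cv2.INTER_CUBIC))
E
```

```text
time: 2.1
tool_pos: [0.5132, 0.0915, 0.2534]
orientation: [-0.0, 0.895, 0.447, -0.0]
wrist_force: [-0.1, -0.4, 0.3]
gripper_width: 0.0854
grasp_force: 0.0
time: 2.6
tool_pos: [0.6068, 0.231, 0.2132]
orientation: [0.0, 0.895, 0.447, -0.0]
wrist_force: [0.6, -0.4, 0.3]
gripper_width: 0.0856
grasp_force: 0.0
time: 3.0
tool_pos: [0.6046, 0.2292, 0.1388]
orientation: [-0.0, 0.894, 0.447, -0.003]
wrist_force: [-0.2, -0.0, -0.4]
gripper_width: 0.0855
grasp_force: 0.0
```

View pics/s1.png

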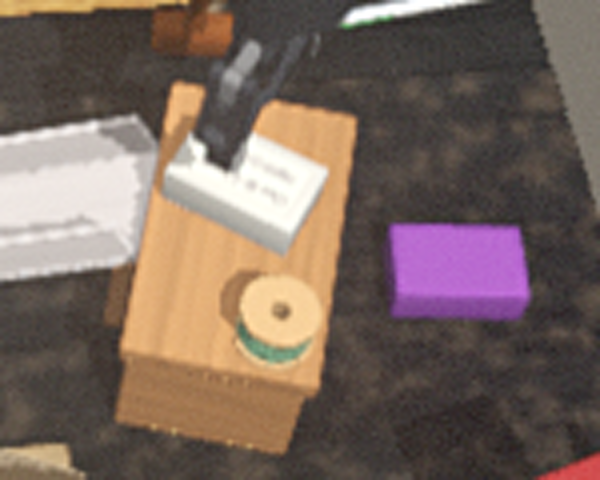

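The crop shows the carton on the ledge at about (245,190). A dark finger stands near (220,160) and another beyond it near (240,60). I'll check that against where the tips should project.

Run:
```python
from h import *
s=get_state();p=np.array(s["tool_pos"]);print(s["time"],p)
u=np.array([.806,-.592,0])*.049;o=[0,0,.013]
print((proj("scene",[p+u+o,p-u+o,p])-[360,200])*4)
w=place([.60615,.2309,-2.2047],[[.041,.026,.128],[.041,-.026,.128],[-.041,-.026,.128],[-.041,.026,.128],[0.041,.026,.1],[0.041,-.026,.1]])
print("carton",(proj("scene",w)-[360,200])*4)
```

```text
3.05 [0.60552954 0.22968158 0.14094996]
[[211.39833546 200.69453935]
 [285.22363482  82.10925322]
 [245.80393695 153.05313475]]
carton [[162.77169207 167.24541073]
 [202.31824257 105.84065855]
 [326.66520205 165.21459958]
 [288.82047067 228.67459442]
 [157.41250177 193.53682242]
 [196.45373644 132.64117325]]
```

Run:
```python
from h import *
a=cv2.resize(grab_frame("scene")[195:265,385:455],None,fx=8,fy=8,interpolation=cv2.INTER_CUBIC)
b=cv2.resize(grab_frame("top")[185:275,165:255],None,fx=6.222,fy=6.222,interpolation=cv2.INTER_CUBIC)
o=cv2.resize(np.hstack([a,b[:560,:560]]),(800,400));cv2.imwrite("pics/s2.png",o)
```

```text
(no output)
```

View pics/s2.png

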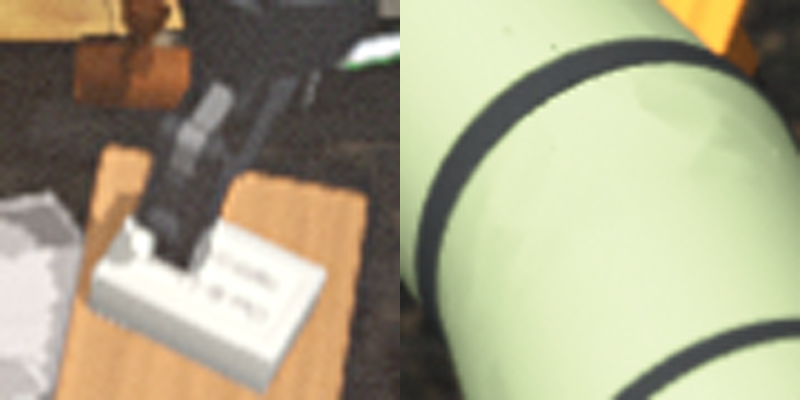

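Run:
```python
from h import *
for z in(.13,.154,.17,.19):print(z,ray("scene",[[417.4,241.9]],z))
f=lambda a:np.array(a)/5.714+[385,195]
print("carton top corners",ray("scene",f([[93,280],[325,270],[265,362]]),.128))
s,_=0,0
print("stamp",f([[130,70]]),"ledge corners", ray("scene",f([[368,190],[110,145]]),.1), place([.5715,.1128,-.315],[[-.08,.185,.1],[-.08,.07,.1]]))
```

```text
0.13 [[0.60767145 0.22120472 0.13      ]]
0.154 [[0.62344544 0.21504625 0.154     ]]
0.17 [[0.63396143 0.21094061 0.17      ]]
0.19 [[0.64710642 0.20580856 0.19      ]]
carton top corners [[0.60906565 0.18283493 0.128     ]
 [0.61218831 0.27929715 0.128     ]
 [0.65442669 0.24600112 0.128     ]]
stamp [[407.75113756 207.25061253]] ledge corners [[0.55464221 0.31467591 0.1       ]
 [0.52189615 0.20777912 0.1       ]] [[0.55275234 0.31348265 0.1       ]
 [0.51712344 0.20414106 0.1       ]]
```

Light-grey pads blend into the white carton, so the dark part I saw is the finger above the pad. I'll lower straddling the carton and watch the force.

```bash
python3 -m handwheel '[[-1,0.02,0,-0.14,0,0,0],[-1,0,0,-0.14,0,0,0],[-1,0,0,-0.08,0,0,0],[-1,0,0,0,0,0,0]]' && python3 -m handwheel '[[-0.3,0,0,0,0,0,0],[-0.3,0,0,0,0,0,0],[-0.3,0,0,0,0,0,0],[-0.3,0,0,0,0,0,0],[-0.3,0,0,0,0,0,0]]'
```

```text
time: 3.55
tool_pos: [0.6073, 0.2297, 0.112]
orientation: [-0.0, 0.894, 0.447, -0.001]
wrist_force: [-0.2, -0.1, -0.4]
gripper_width: 0.0855
grasp_force: 0.0
time: 4.05
tool_pos: [0.608, 0.23, 0.1134]
orientation: [0.0, 0.895, 0.447, 0.0]
wrist_force: [-0.4, -0.3, -0.4]
gripper_width: 0.0554
grasp_force: 0.0
```

```bash
python3 -m handwheel '[[-0.25,0,0,0,0,0,0],[-0.25,0,0,0,0,0,0],[-0.25,0,0,0,0,0,0.01],[-0.25,0.02,-0.006,0,0,0,0.01],[-0.25,0,0,0,0,0,0.01]]' && python3 -m handwheel '[[-0.25,0,0,0,0,0,0.01],[-0.25,0,0,0,0,0,0.01],[-0.25,0,0,0,0,0,0.007],[-0.25,0,0,0,0,0,0],[-0.25,0,0,0,0,0,0]]' && python3 -m handwheel '[[-0.25,0,0,0,0,0,-0.006],[-1,0,0,0,0,0,0],[-1,0,0,0,0,0,0],[-1,0,0,0,0,0,0],[-1,0,0,0.4,0,0,0]]' && python3 -m handwheel '[[-1,0.15,0.45,0.2,0,0,0],[-1,0.15,0.45,0.1,0,0,0],[0.6,0,0,0,0,0,0]]'
python3 - <<'E'
from h import *
a=grab_frame("scene")[200:290,360:480]
cv2.imwrite("pics/s3.png",cv2.resize(a,None,fx=6,fy=6,interpolation=cv2.INTER_CUBIC))
E
```

```text
time: 4.55
tool_pos: [0.6097, 0.2295, 0.1132]
orientation: [0.0, 0.848, 0.53, 0.0]
wrist_force: [-0.8, -0.5, -0.2]
gripper_width: 0.0536
grasp_force: 0.0
time: 5.05
tool_pos: [0.6095, 0.2295, 0.1131]
orientation: [-0.0, 0.801, 0.599, -0.0]
wrist_force: [0.6, 0.0, -1.3]
gripper_width: 0.0532
grasp_force: 0.0
time: 5.55
tool_pos: [0.6077, 0.2285, 0.1421]
orientation: [-0.001, 0.812, 0.584, -0.003]
wrist_force: [0.2, -0.6, 0.2]
gripper_width: 0.0857
grasp_force: 0.0
time: 5.85
tool_pos: [0.6333, 0.3072, 0.1704]
orientation: [-0.001, 0.81, 0.586, 0.002]
wrist_force: [-0.7, 0.5, -0.9]
gripper_width: 0.0732
grasp_force: 0.0
```

View pics/s3.png

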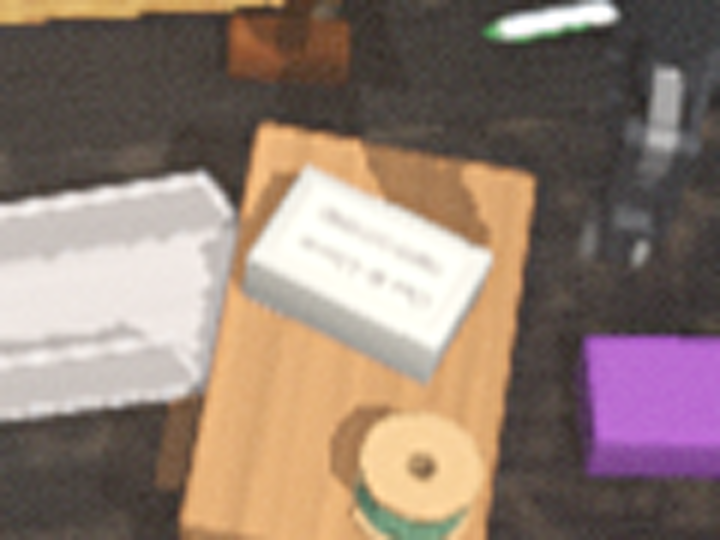

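The picture shows the carton still askew: its top corners are at about (310,167), (492,255), (430,350) and (248,250). The cage must have passed above it, so I'll check the finger height in this picture.

Run:
```python
from h import *
f=lambda a:np.array(a)/6+[360-.4,200-.4]
w=ray("scene",f([[310,167],[492,255],[430,352],[248,250]]),.128)[:,:2];print(w)
S=[.5715,.1128,-.315]
m=w.mean(0);d=(w[3]-w[2]+w[0]-w[1]);a=np.arctan2(d[1],d[0]);print("carton",m,"len",np.linalg.norm(d)/2,"wid",np.linalg.norm(w[0]-w[3]),"rel",a-(S[2]-np.pi/2),"st",R2(-S[2])@(m-S[:2]))
s=get_state();print(s["tool_pos"],s["gripper_width"])
p=np.array([.6333,.3072,.1704]);u=np.array([.95,-.31,0])*.04
for z in(0,.01,.02,.03,.04):print(z,(proj("scene",[p+u+[0,0,z],p-u+[0,0,z]])-[359.6,199.6])*6)
```

```text
[[0.5638792  0.2144206 ]
 [0.61170621 0.27872615]
 [0.65417097 0.24578931]
 [0.60133189 0.18327953]]
carton [0.60777207 0.2305539 ] len 0.080956454812051 wid 0.048708008359294584 rel -0.35594935732415367 st [-0.00199475  0.12319766]
[0.63310923 0.30439924 0.16939334] 0.06612836042106927
0 [[584.72182957 320.12406987]
 [605.64807969 151.09329057]]
0.01 [[589.86961058 305.45217071]
 [610.71488474 135.88951709]]
0.02 [[595.07735488 290.59837894]
 [615.83779411 120.50552322]]
0.03 [[600.3460404  275.55948884]
 [621.01766239 104.93830533]]
0.04 [[605.67666407 260.33222439]
 [626.25535905  89.1847987 ]]
```

Run:
```python
from h import *
p=np.array([.27495,-.5609,.1935]);u=np.array([.44,-.898,0])*.049
for z in(-.02,0,.013,.03,.045):print(z,np.round(proj("scene",[p+u+[0,0,z],p-u+[0,0,z]]),1).tolist(),np.round(proj("top",[p+u+[0,0,z],p-u+[0,0,z]]),1).tolist())
im=cv2.imread("pics/scene0.png");g=im[80:145,30:125].astype(int)
# dark/grey gripper vs orange floor: low saturation
sat=(g.max(2)-g.min(2))<35
for r in range(20,65,3):print(80+r,''.join('#' if v else '.' for v in sat[r]))
```

```text
-0.02 [[77.9, 154.6], [113.5, 139.8]] [[595.5, 353.7], [558.3, 377.0]]
0 [[75.4, 149.3], [111.4, 134.4]] [[600.3, 353.5], [562.5, 377.3]]
0.013 [[73.8, 145.7], [110.0, 130.8]] [[603.4, 353.5], [565.4, 377.5]]
0.03 [[71.6, 141.1], [108.2, 126.1]] [[607.7, 353.3], [569.2, 377.8]]
0.045 [[69.6, 136.9], [106.6, 121.8]] [[611.6, 353.2], [572.7, 378.1]]
100 .............................#####################################........#####................
103 ............................####################################################...............
106 .................################################################################..............
109 ..................##########....#########################......#############...................
112 ...................########.....###################...................######...................
115 ...................######.......##########..............................######.................
118 ....................######....###########................................######................
121 ......................################.....................................##..................
124 .......................##############..........................................................
127 ........................####....######.........................................................
130 ..................................######.......................................................
133 ....................................#####......................................................
136 ........................................###....................................................
139 ...............................................................................................
142 ...............................................................................................
```

The start picture agrees: the open tips sit about 43 mm behind the reported TCP, not 13 mm. So the tips were above the carton. I'll straddle it again and go down in small steps, using force as the touch check.

```bash
python3 -m handwheel '[[-0.6,0,0,0.1,0,0,-0.013],[-0.6,-0.16,-0.46,0,0,0,-0.013],[-0.6,-0.16,-0.46,0,0,0,-0.013],[-0.6,0,0,-0.3,0,0,-0.014],[-0.6,0,0,-0.3,0,0,0]]' && python3 -m handwheel '[[-0.6,0,0,-0.2,0,0,0],[-0.6,0,0,0,0,0,0]]' && python3 -m handwheel '[[-0.6,0,0,-0.06,0,0,0],[-0.6,0,0,0,0,0,0]]' && python3 -m handwheel '[[-0.6,0,0,-0.06,0,0,0],[-0.6,0,0,0,0,0,0]]' && python3 -m handwheel '[[-0.6,0,0,-0.06,0,0,0],[-0.6,0,0,0,0,0,0]]'
```

```text
time: 6.4
tool_pos: [0.6083, 0.2255, 0.1293]
orientation: [0.001, 0.899, 0.439, 0.001]
wrist_force: [0.3, 0.7, -0.2]
gripper_width: 0.0684
grasp_force: 0.0
time: 6.6
tool_pos: [0.6067, 0.227, 0.111]
orientation: [-0.0, 0.897, 0.442, -0.002]
wrist_force: [0.6, 0.2, 0.4]
gripper_width: 0.0686
grasp_force: 0.0
time: 6.8
tool_pos: [0.608, 0.2281, 0.1087]
orientation: [-0.0, 0.897, 0.442, 0.0]
wrist_force: [0.7, 0.6, 0.4]
gripper_width: 0.0683
grasp_force: 0.0
time: 7.0
tool_pos: [0.6079, 0.2279, 0.1035]
orientation: [0.0, 0.897, 0.442, -0.0]
wrist_force: [1.0, -0.7, 0.2]
gripper_width: 0.0686
grasp_force: 0.0
time: 7.2
tool_pos: [0.6076, 0.2278, 0.0983]
orientation: [0.0, 0.897, 0.442, -0.0]
wrist_force: [-0.1, 0.4, -0.4]
gripper_width: 0.068
grasp_force: 0.0
```

TCP is already at z 0.098, below the ledge top, with no contact. That confirms the offset, so I'll continue down.

```bash
python3 -m handwheel '[[-0.6,0,0.03,-0.06,0,0,0],[-0.6,0,0,0,0,0,0]]' && python3 -m handwheel '[[-0.6,0,0,-0.05,0,0,0],[-0.6,0,0,0,0,0,0]]' && python3 -m handwheel '[[-0.6,0,0,-0.05,0,0,0],[-0.6,0,0,0,0,0,0]]' && python3 -m handwheel '[[-0.6,0,0,-0.04,0,0,0],[-0.6,0,0,0,0,0,0]]'
```

```text
time: 7.4
tool_pos: [0.6076, 0.2306, 0.0934]
orientation: [-0.0, 0.897, 0.442, -0.0]
wrist_force: [0.4, 1.0, -0.1]
gripper_width: 0.0682
grasp_force: 0.0
time: 7.6
tool_pos: [0.6077, 0.2302, 0.0894]
orientation: [0.0, 0.897, 0.441, -0.0]
wrist_force: [0.6, -0.4, 0.7]
gripper_width: 0.0685
grasp_force: 0.0
time: 7.8
tool_pos: [0.6077, 0.2302, 0.0855]
orientation: [-0.0, 0.897, 0.441, -0.0]
wrist_force: [-0.6, 0.2, 0.9]
gripper_width: 0.0685
grasp_force: 0.0
time: 8.0
tool_pos: [0.6077, 0.2302, 0.0824]
orientation: [-0.0, 0.897, 0.441, -0.0]
wrist_force: [-0.6, -0.6, -0.2]
gripper_width: 0.0683
grasp_force: 0.0
```

Run:
```python
from h import *
cv2.imwrite("pics/s4.png",cv2.resize(grab_frame("scene")[200:280,380:480],None,fx=6,fy=6,interpolation=cv2.INTER_CUBIC))
```

```text
(no output)
```

View pics/s4.png

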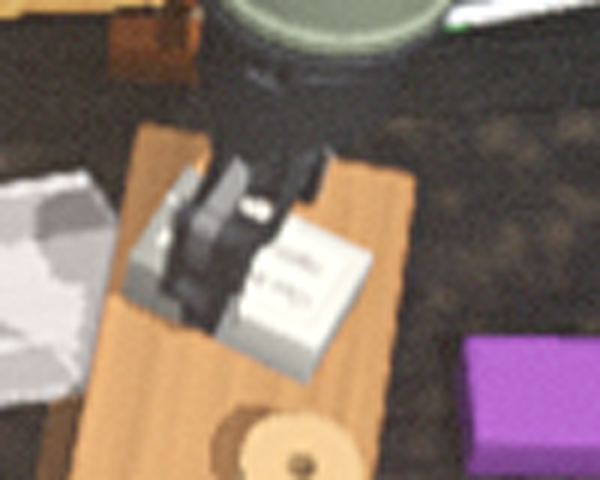

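The near finger now overlaps the carton's side wall, with its tip near (205,330). I'll raise 3 mm, close to about 53 mm and twist.

```bash
python3 -m handwheel '[[-0.6,0,0,0.04,0,0,0],[-0.25,0,0,0,0,0,0],[-0.25,0,0,0,0,0,0],[-0.25,0,0,0,0,0,0],[-0.25,0,0,0,0,0,0]]' && python3 -m handwheel '[[-0.25,0,0,0,0,0,0.01],[-0.25,0.02,-0.006,0,0,0,0.01],[-0.25,0,0,0,0,0,0.01],[-0.25,0,0,0,0,0,0.01],[-0.25,0,0,0,0,0,0.01]]' && python3 -m handwheel '[[-0.25,0,0,0,0,0,0.009],[-0.25,0,0,0,0,0,0],[-0.25,0,0,0,0,0,0]]'
```

```text
time: 8.55
tool_pos: [0.6079, 0.2303, 0.086]
orientation: [0.0, 0.897, 0.441, 0.0]
wrist_force: [0.1, -0.3, -0.2]
gripper_width: 0.0532
grasp_force: 0.0
time: 9.05
tool_pos: [0.6095, 0.2298, 0.0859]
orientation: [-0.0, 0.816, 0.577, -0.0]
wrist_force: [-0.4, 0.1, -0.3]
gripper_width: 0.0533
grasp_force: 0.2
time: 9.35
tool_pos: [0.6095, 0.2298, 0.0859]
orientation: [-0.0, 0.801, 0.599, -0.0]
wrist_force: [-0.4, -0.2, 0.8]
gripper_width: 0.0533
grasp_force: 0.0
```

```bash
python3 -m handwheel '[[-0.25,0,0,0,0,0,-0.005],[-1,0,0,0,0,0,0],[-1,0,0,0,0,0,0],[-1,0,0,0.5,0,0,0],[-1,0,0,0.4,0,0,0]]' && python3 -m handwheel '[[0.6,0.13,0.4,0,0,0,0],[0.6,0.13,0.4,0,0,0,0],[0.6,0,0,0,0,0,0],[0.6,0,0,0,0,0,0]]'
cat >> h.py <<'E'
def carton(n="scene",z=.128,thr=190,name=None):
    S=[.5715,.1128,-.315]
    im=grab_frame(n); g=im.min(2); m=(g>thr).astype(np.uint8)
    k,l,st,ce=cv2.connectedComponentsWithStats(m)
    for i in range(1,k):
        if st[i,4]<150: continue
        c=max(cv2.findContours((l==i).astype(np.uint8),0,1)[0],key=cv2.contourArea)
        w=ray(n,c.reshape(-1,2),z)[:,:2]
        r=cv2.minAreaRect((w*1000).astype(np.float32))
        ctr=np.array(r[0])/1000
        if not(.4<ctr[0]<.75 and -.1<ctr[1]<.35):continue
        e=cv2.boxPoints(r);a,b=e[1]-e[0],e[2]-e[1];L=a if np.hypot(*a)>np.hypot(*b) else b
        ang=(np.arctan2(L[1],L[0])-(S[2]-np.pi/2)+np.pi/2)%np.pi-np.pi/2
        print("blob",np.round(r[1],1),"st",np.round(1000*R2(-S[2])@(ctr-S[:2]),1),"rel",round(ang,3))
    return im
E
python3 - <<'E'
from h import *
im=carton()
cv2.imwrite("pics/s5.png",cv2.resize(im[200:280,380:480],None,fx=6,fy=6,interpolation=cv2.INTER_CUBIC))
E
```

```text
time: 9.85
tool_pos: [0.6092, 0.23, 0.159]
orientation: [-0.0, 0.81, 0.587, -0.0]
wrist_force: [0.9, 0.1, 0.1]
gripper_width: 0.0853
grasp_force: 0.0
time: 10.25
tool_pos: [0.6299, 0.2945, 0.1576]
orientation: [-0.0, 0.81, 0.587, -0.0]
wrist_force: [0.1, -1.2, -0.0]
gripper_width: 0.0283
grasp_force: 0.0
blob [104.1 228. ] st [ 60.7 -30.8] rel 0.352
blob [81.5 56.1] st [  2.7 122.4] rel -0.049
```

View pics/s5.png

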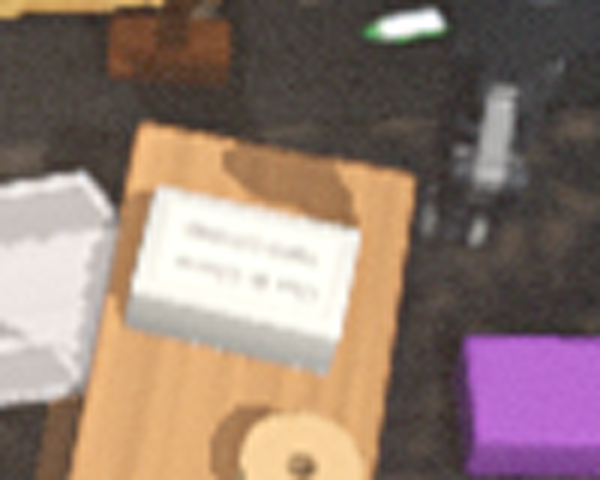

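The carton is now about centred and straight: +2.7 mm and -0.05 rad by the fit. The two-finger push from behind should square the rest. Lowering behind it now.

```bash
python3 -m handwheel '[[0.6,0.02,0.05,-0.35,0,0,0],[0.6,0,0,-0.35,0,0,0],[0.6,0,0,-0.05,0,0,0],[0.6,0,0,0,0,0,0]]' && python3 -m handwheel '[[0.6,0,0,-0.04,0,0,0],[0.6,0,0,0,0,0,0]]' && python3 -m handwheel '[[0.6,0,0,-0.04,0,0,0],[0.6,0,0,0,0,0,0]]'
```

```text
time: 10.7
tool_pos: [0.6318, 0.2969, 0.0979]
orientation: [0.0, 0.81, 0.586, -0.001]
wrist_force: [0.1, -0.5, 0.6]
gripper_width: 0.0172
grasp_force: 0.0
time: 10.9
tool_pos: [0.6324, 0.2978, 0.0958]
orientation: [0.0, 0.81, 0.586, 0.001]
wrist_force: [-0.6, -0.4, -0.1]
gripper_width: 0.0165
grasp_force: 0.0
time: 11.1
tool_pos: [0.6319, 0.2978, 0.0917]
orientation: [0.0, 0.81, 0.587, 0.0]
wrist_force: [0.4, 0.5, 1.2]
gripper_width: 0.0172
grasp_force: 0.0
```

```bash
python3 -m handwheel '[[0.6,-0.031,-0.095,0,0,0,0],[0.6,-0.031,-0.095,0,0,0,0],[0.6,-0.031,-0.095,0,0,0,0],[0.6,-0.031,-0.095,0,0,0,0],[0.6,-0.031,-0.095,0,0,0,0]]' && python3 -m handwheel '[[0.6,-0.031,-0.095,0,0,0,0],[0.6,0,0,0,0,0,0]]'
python3 - <<'E'
from h import *
carton(); p=np.array(get_state()["tool_pos"]);print(R2(.315)@(p[:2]-[.5715,.1128]))
E
```

```text
time: 11.6
tool_pos: [0.6193, 0.2589, 0.0917]
orientation: [0.0, 0.81, 0.586, 0.0]
wrist_force: [-0.3, 0.7, 0.4]
gripper_width: 0.0173
grasp_force: 0.0
time: 11.8
tool_pos: [0.617, 0.2507, 0.0916]
orientation: [0.0, 0.81, 0.586, -0.0]
wrist_force: [0.8, 0.7, 0.6]
gripper_width: 0.0172
grasp_force: 0.0
blob [102.9 228. ] st [ 60.1 -31. ] rel 0.352
blob [82.2 53.8] st [  2.9 122.3] rel -0.074
[0.00037719 0.14612345]
```

Run:
```python
from h import *
for z in (.17,.185,.2,.215):print(z,ray("scene",[[455.5,239],[459.5,239.5]],z)[:,:2].tolist())
im=grab_frame("scene")
p=np.array(get_state()["tool_pos"]);print(proj("scene",[p,p+[0,0,.02],p+[0,0,.04],p+[0,0,.06]]))
cv2.imwrite("pics/s6.png",cv2.resize(im[200:280,380:480],None,fx=7,fy=7,interpolation=cv2.INTER_CUBIC))
```

```text
0.17 [[0.6333761168574205, 0.29946112539082215], [0.6355037572787083, 0.30835239178435814]]
0.185 [[0.6432426595470169, 0.2944325334732998], [0.6453419487570153, 0.30320532205938683]]
0.2 [[0.6531092022366131, 0.2894039415557775], [0.655180140235322, 0.29805825233441563]]
0.215 [[0.6629757449262095, 0.28437534963825506], [0.665018331713629, 0.2929111826094443]]
[[428.62064764 253.21771379]
 [429.90994376 248.61499798]
 [431.22779125 243.90404385]
 [432.5750827  239.08120786]]
```

View pics/s6.png

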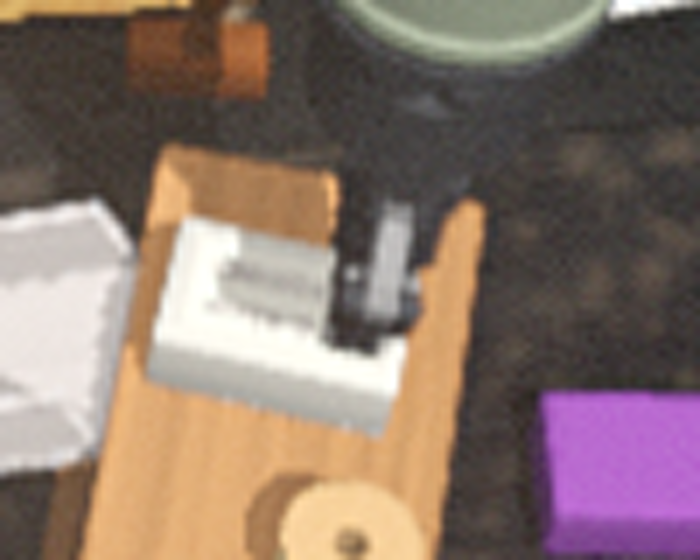

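This shows the shut fingers passing over the carton top, with their tips near (355,345). So the true tips are about 37 mm above the reported TCP. I'll back off, go 20 mm lower and push again.

```bash
python3 -m handwheel '[[0.6,0,0,0.1,0,0,0],[0.6,0.093,0.285,0,0,0,0],[0.6,0.093,0.285,0,0,0,0],[0.6,0,0,-0.1,0,0,0],[0.6,0,0,-0.1,0,0,0]]' && python3 -m handwheel '[[0.6,0,0,-0.06,0,0,0],[0.6,0,0,0,0,0,0]]' && python3 -m handwheel '[[0.6,0,0,-0.05,0,0,0],[0.6,0,0,0,0,0,0]]' && python3 -m handwheel '[[0.6,0,0,-0.05,0,0,0],[0.6,0,0,0,0,0,0]]'
```

```text
time: 12.4
tool_pos: [0.6317, 0.2987, 0.0835]
orientation: [-0.0, 0.81, 0.587, 0.0]
wrist_force: [-0.5, 0.5, 0.2]
gripper_width: 0.017
grasp_force: 0.0
time: 12.6
tool_pos: [0.6316, 0.2969, 0.078]
orientation: [0.0, 0.81, 0.586, -0.001]
wrist_force: [0.3, -0.8, 0.5]
gripper_width: 0.0169
grasp_force: 0.0
time: 12.8
tool_pos: [0.6319, 0.2974, 0.0745]
orientation: [0.0, 0.81, 0.586, -0.0]
wrist_force: [-0.4, 0.7, 0.9]
gripper_width: 0.0172
grasp_force: 0.0
time: 13.0
tool_pos: [0.6318, 0.2976, 0.0704]
orientation: [-0.0, 0.81, 0.587, -0.0]
wrist_force: [-0.3, -1.5, -0.0]
gripper_width: 0.0168
grasp_force: 0.0
```

```bash
python3 -m handwheel '[[0.6,-0.031,-0.095,0,0,0,0],[0.6,-0.031,-0.095,0,0,0,0],[0.6,-0.031,-0.095,0,0,0,0],[0.6,-0.031,-0.095,0,0,0,0]]' && python3 -m handwheel '[[0.6,-0.031,-0.095,0,0,0,0],[0.6,0,0,0,0,0,0]]'
python3 - <<'E'
from h import *
carton(); p=np.array(get_state()["tool_pos"]);print(R2(.315)@(p[:2]-[.5715,.1128]))
E
```

```text
time: 13.4
tool_pos: [0.6218, 0.2664, 0.0709]
orientation: [0.0, 0.81, 0.586, -0.0]
wrist_force: [-0.4, 0.2, -0.0]
gripper_width: 0.017
grasp_force: 0.1
time: 13.6
tool_pos: [0.6195, 0.2582, 0.0709]
orientation: [0.0, 0.81, 0.586, -0.0]
wrist_force: [1.0, 0.0, -0.6]
gripper_width: 0.0171
grasp_force: 0.0
blob [102.  221.3] st [ 60.9 -34.3] rel 0.352
blob [82.5 54.1] st [ 4.1 99.9] rel -0.033
[0.00042169 0.15403694]
```

```bash
python3 -m handwheel '[[0.6,-0.031,-0.095,0,0,0,0],[0.6,-0.031,-0.095,0,0,0,0],[0.6,-0.031,-0.095,0,0,0,0],[0.6,-0.031,-0.095,0,0,0,0],[0.6,-0.031,-0.095,0,0,0,0]]' && python3 -m handwheel '[[0.6,-0.031,-0.095,0,0,0,0],[0.6,-0.031,-0.095,0,0,0,0],[0.6,-0.031,-0.095,0,0,0,0],[0.6,-0.031,-0.095,0,0,0,0],[0.6,-0.031,-0.095,0,0,0,0]]' && python3 -m handwheel '[[0.6,-0.031,-0.095,0,0,0,0],[0.6,0,0,0,0,0,0],[0.6,0,0,0,0,0,0]]'
python3 - <<'E'
from h import *
carton(z=.034,thr=200);im=grab_frame("scene"); p=np.array(get_state()["tool_pos"]);print(R2(.315)@(p[:2]-[.5715,.1128]))
g=im.min(2)
for r in range(225,275,2):print(r,' '.join('%3d'%v for v in g[r,300:440:4]))
E
```

```text
time: 14.15
tool_pos: [0.6069, 0.2211, 0.0708]
orientation: [0.0, 0.81, 0.587, -0.0]
wrist_force: [-0.2, 0.1, 0.1]
gripper_width: 0.0168
grasp_force: 0.1
time: 14.65
tool_pos: [0.5945, 0.1832, 0.0708]
orientation: [0.0, 0.81, 0.587, 0.0]
wrist_force: [-0.0, 0.3, -0.4]
gripper_width: 0.0172
grasp_force: 0.0
time: 14.95
tool_pos: [0.5923, 0.1763, 0.0709]
orientation: [-0.0, 0.81, 0.587, 0.0]
wrist_force: [0.2, 0.2, 0.3]
gripper_width: 0.0167
grasp_force: 0.0
blob [227.2  78.5] st [  3.  -46.7] rel 0.114
[-7.32518895e-05  6.72115717e-02]
225  64  70  64  67 110 114 121 119 113 116 113 121 111  73  74  74  66  52  54  55  55  81  57  51  68  72  70  84 119 119 123 117  95  55  58
227  63  62  68  61 121 116 119 122 120 114 118 113 122  80  81  76  58  47  52  57  58  74  52  59  66 101  78  75 120 115 122 121 125 121  94
229  62  56  68  71 123 115 119 120 122 123 124 117 124  69  78  75  64  58  54  55  53  69 121  81  72 141  75 103 120 121 119 116 122 120 111
231  61  56  96  62 121 122 117 122 123 124 118 116 123  70  72  70  57  52  81 165 156 180 170  67  74 192  58 116 123 116 122
[... 2340 characters left out ...]
  92  82  80  82 100 128 173 192 193 189 192 188 190 189 191 194 203 205 215 109 124 123 111 118 121 115 121 109 118 111 110
267  67  75  67  62  64  83  84  87  80  81  89 191 190 191 189 191 196 212 202 189 154  88  75  51 130 120 112 120 118 118 103  93 115 110 111
269  73  76  68  62  61  58  65  75  84  90  87 166 200 202 200 180 148 105  71  54  41  53  60  58 120 121 117 114 121 117  75 111 145 145 102
271  74  74  60  70  62  60  65  62  72  73  74 100 187 100  69  56  58  58  57  63  61  54  63  54 119 118 117 118 119  83  81 157 157 160 139
273  77  73  68  59  58  62  56  65  64  73  70  66  69  70  65  67  69  74  63  74  63  53  66  65 120 118 118 117 119  81  97 156 158 155 157
```

The grid shows the carton in the tray at cols 304–336: bright printed top above a shaded side, so it lies flat and face up. Next is the pot. I'll lift, turn and travel to above the stand.

```bash
python3 -m handwheel '[[0.6,0,0,0.5,0,0,0],[0,0,0,0.5,0,0,-0.018],[-1,0,0,0.5,0,0,-0.018],[-1,0,0,0,0,0,-0.018],[-1,-0.34,-0.5,0,0,0,-0.018]]' && python3 -m handwheel '[[-1,-0.34,-0.5,0,0,0,-0.018],[-1,-0.34,-0.5,0,0,0,-0.018],[-1,-0.34,-0.5,0,0,0,-0.018],[-1,-0.34,-0.5,0,0,0,-0.018],[-1,0,-0.5,0,0,0,-0.018]]' && python3 -m handwheel '[[-1,0,-0.5,0,0,0,-0.018],[-1,0,-0.5,0,0,0,-0.018],[-1,0,-0.5,0,0,0,-0.018],[-1,0,-0.5,0,0,0,-0.017],[-1,0,-0.13,0,0,0,0]]'
python3 - <<'E'
from h import *
carton("scene",z=.034,thr=213); s=get_state();p=s["tool_pos"];o=s["orientation"];print(p,2*np.arctan2(o[2],o[1]),s["q"])
E
```

```text
time: 15.55
tool_pos: [0.5663, 0.1412, 0.1917]
orientation: [-0.001, 0.921, 0.39, 0.002]
wrist_force: [-0.3, -0.6, -0.3]
gripper_width: 0.0743
grasp_force: 0.0
time: 16.05
tool_pos: [0.4536, -0.0649, 0.1912]
orientation: [0.0, 0.993, 0.116, -0.0]
wrist_force: [1.6, -0.6, -0.5]
gripper_width: 0.0856
grasp_force: 0.0
time: 16.55
tool_pos: [0.4558, -0.2379, 0.1907]
orientation: [0.001, 0.994, -0.109, 0.0]
wrist_force: [-0.9, 1.9, -0.2]
gripper_width: 0.0852
grasp_force: 0.0
blob [233.2  79.8] st [ -3.7 -43. ] rel 0.203
[ 0.45592089 -0.23737595  0.19065815] -0.21377547550368106 [ 0.52804257  0.35561823 -0.20971924  1.88558665  0.093079    0.909446
 -1.51072885]
```

```bash
python3 -m handwheel '[[-1,0.012,0.035,-0.5,0,0,0],[-1,0,0,-0.5,0,0,0],[-1,0,0,-0.5,0,0,0],[-1,0,0,-0.4,0,0,0],[-1,0,0,0,0,0,0]]' && python3 -m handwheel '[[-1,0,0,-0.15,0,0,0],[-1,0,0,-0.12,0,0,0],[-1,0,0,-0.06,0,0,0],[-1,0,0,-0.06,0,0,0],[-1,0,0,0,0,0,0]]' && python3 -m handwheel '[[1,0,0,0,0,0,0],[1,0,0,0,0,0,0],[1,0,0,0,0,0,0],[1,0,0,0,0,0,0],[1,0,0,0,0,0,0]]'
```

```text
time: 17.1
tool_pos: [0.4555, -0.2289, 0.0358]
orientation: [-0.001, 0.995, -0.103, -0.003]
wrist_force: [-0.0, 0.1, 0.1]
gripper_width: 0.0855
grasp_force: 0.0
time: 17.6
tool_pos: [0.4572, -0.2313, 0.0075]
orientation: [-0.0, 0.994, -0.105, -0.0]
wrist_force: [-0.1, -1.0, -0.2]
gripper_width: 0.0852
grasp_force: 0.0
time: 18.1
tool_pos: [0.4574, -0.2315, 0.0084]
orientation: [0.0, 0.994, -0.105, 0.0]
wrist_force: [-3.0, 1.6, 12.9]
gripper_width: 0.0609
grasp_force: 61.9
```

```bash
python3 -m handwheel '[[1,0,0,0.1,0,0,0],[1,0,0,0.2,0,0,0],[1,0,0,0.4,0,0,0],[1,0,0,0.4,0,0,0],[1,0,0,0.4,0,0,0]]' && python3 -m handwheel '[[1,0,0,0.4,0.0036,0.017,0],[1,0,0,0.2,0.0036,0.017,0],[1,0,0,0,0.0036,0.017,0],[1,0,0,0,0.0036,0.017,0],[1,0,0,0,0,0,0]]'
python3 - <<'E'
from h import *
s=get_state();print(s["tool_pos"],s["orientation"],s["q"],s["gripper_width"],s["grasp_force"])
p=np.array(s["tool_pos"])
for n in("scene","top"):
    im=grab_frame(n);cv2.imwrite(f"pics/pot_{n}.png",im)
    c=proj(n,[p+[0,0,.04]])[0];print(n,c)
    x,y=c.astype(int);g=im[y-24:y+24:2,x-32:x+32:2]
    hsv=cv2.cvtColor(g,cv2.COLOR_BGR2HSV)
    for r in range(g.shape[0]):
        print(''.join('W' if (v>190 and q<50) else 'R' if(q>120 and (h<8 or h>172)and v>90) else 'o' if (q>110 and h<25) else 'g' if(35<h<80 and q>30 and v>90) else '+' if v>110 else '.' for h,q,v in hsv[r].tolist()),y-24+2*r)
    print(x-32)
E
```

```text
time: 18.6
tool_pos: [0.4569, -0.2313, 0.1294]
orientation: [-0.0, 0.994, -0.105, 0.0]
wrist_force: [-0.9, -0.0, -0.9]
gripper_width: 0.0607
grasp_force: 65.5
time: 19.1
tool_pos: [0.458, -0.2307, 0.1732]
orientation: [-0.023, 0.971, -0.102, -0.216]
wrist_force: [-1.1, 0.6, -1.3]
gripper_width: 0.0603
grasp_force: 65.6
[ 0.45802149 -0.23068476  0.17317309] [-0.02294304  0.97070999 -0.1016525  -0.2164775 ] [ 0.42690478  0.64423311 -0.17130218  1.5335572   0.12818891  1.41333538
 -1.56149591] 0.06025740776312158 65.61139404773712
scene [219.99209006 182.6159112 ]
ggg+g+W.........Wooooooooooooooo 158
ggggggW.........g.oooooooooooooo 160
gggggggg.......gg+oooooooooooooo 162
gggggg+g.......gg.oooooooooooooo 164
gggggggg.......gg.oooooooooooooo 166
ggg+gggg.....gggg.oooooooooooooo 168
gggggggg......ggg.oooooooooooooo 170
ggggggggg...g.ggg.oooooooooooooo 172
ggggggggg..g..gg...ooooooooooooo 174
gggggggggggg..+......ooo...ooooo 176
WWWg.gggggg...g....+++++++.ooooo 178
g..................++++++++ooooo 180
.ggggg.....gg.........+++++ooooo 182
g.ggg.g.gggg...........+...ooooo 184
g+gggggggg....
[... 583 characters left out ...]
...+++WWWWWWWWWWW+gggggggg 264
.........++WWWW+WWWWWWW+gggggggg 266
.........++WWWWWWWW++WW+gggggggg 268
.......o+++WWWWWWWWWWWW+gggggggg 270
......oooo+WWWW++WWWWWWggggggggg 272
......oooo+WWWWW+WWWWW+ggggggggg 274
.....ooooo+WWW++WWWWWW+ggggggggg 276
.....oooooo+WWWW+WWWWWgggggggggg 278
.....oooooo++WWWWWWWW+gggggggggg 280
.....ooooooo+WWWWWWWW+gggggggggg 282
.....ooooooooo++WWWW+ggggggggggg 284
.....ooooooooooo++++.ggggggggggg 286
....oooooooooooo....gggggggggggg 288
....oooooooooooo....gggggggggggg 290
....oooooooooooo....gggggggggggg 292
....oooooooooooo...ggggggggggggg 294
....ooooooooooo....ggggggggggggg 296
....ooooooooooo....ggggggggggggg 298
...oooooooooooo...gggggggggggggg 300
388
```

Run:
```python
from h import *
from scipy.spatial.transform import Rotation as Ro
p=np.array([.458,-.2307,.1732]);R=Ro.from_rotvec(np.array([.208,.978,0])*np.deg2rad(25)).as_matrix()
print(R@[0,0,1])
rel=np.array([.0094,-.005,-.0154])
for nm,off in(("tool",R@[0,0,.041]),("world",np.array([0,0,.041]))):
    u=p+off+R@rel;l=u+[0,0,.034];a=np.arange(0,6.28,.1)
    circ=np.c_[.0315*np.cos(a),.0315*np.sin(a),0*a]
    print(nm,"under",u)
    for n in("scene","top"):
        q=proj(n,circ+l);b=proj(n,circ+u)
        print(n,"lid box",q.min(0),q.max(0),"bottom max row",b.max(0))
q=proj("top",np.c_[0]*0 if 0 else [[0,0,0]])
```

```text
[ 0.41332401 -0.08790531  0.90633102]
tool under [ 0.47704341 -0.23775095  0.1920773 ]
scene lid box [202.50280772 175.15727537] [229.73141703 196.29525798] bottom max row [231.45194642 205.40202285]
top lid box [409.33598631 252.60256614] [441.02552003 284.25296073] bottom max row [437.29975766 286.51742565]
world under [ 0.46009713 -0.23414683  0.19591773]
scene lid box [203.99378328 168.49897869] [231.09372443 189.35206797] bottom max row [232.7765928  198.55140496]
top lid box [408.24243199 260.72550273] [440.16652953 292.69571362] bottom max row [436.43871729 294.70403646]
```

The top view matches a finger offset lying along the tool axis, so the held pot's underside is near (0.477, -0.237, 0.192). I'll carry it to hover over the pocket.

```bash
python3 -m handwheel '[[1,-0.035,0.495,0,0,0,-0.0024],[1,-0.035,0.495,0,0,0,-0.0024],[1,-0.035,0.495,0,0,0,-0.0024],[1,-0.035,0.495,0,0,0,-0.0024],[1,-0.035,0.495,0,0,0,-0.0024]]' && python3 -m handwheel '[[1,-0.035,0.495,0,0,0,-0.0024],[1,-0.035,0.495,0,0,0,-0.0024],[1,0,0,-0.4,0,0,0],[1,0,0,-0.4,0,0,0],[1,0,0,-0.4,0,0,0]]' && python3 -m handwheel '[[1,0,0,-0.4,0,0,0],[1,0,0,-0.3,0,0,0],[1,0,0,0,0,0,0]]'
python3 - <<'E'
from h import *
s=get_state();p=np.array(s["tool_pos"]);print(p,s["orientation"],s["gripper_width"],s["grasp_force"])
u=p+[.0184,-.007,.0189];a=np.arange(0,6.28,.1);circ=np.c_[.0315*np.cos(a),.0315*np.sin(a),0*a]
for n in("top","scene"):
    im=grab_frame(n)
    q=proj(n,circ+u+[0,0,.034]);c=q.mean(0);print(n,"pred lid",q.min(0),q.max(0),"bottom",proj(n,circ+u).max(0))
    x,y=c.astype(int);g=im[y-24:y+28:2,x-30:x+30:1]
    hsv=cv2.cvtColor(g,cv2.COLOR_BGR2HSV)
    for r in range(g.shape[0]):
        print(''.join('W' if (v>190 and q<50) else 'R' if(q>120 and (h<8 or h>172)and v>90) else 'o' if (q>110 and h<25) else 'g' if(35<h<80 and q>30 and v>90) else '+' if v>110 else '.' for h,q,v in hsv[r].tolist()),y-24+2*r)
    print("col0",x-30)
E
```

```text
time: 19.7
tool_pos: [0.4426, -0.0323, 0.1756]
orientation: [-0.03, 0.967, -0.14, -0.211]
wrist_force: [0.2, -0.7, -2.2]
gripper_width: 0.0608
grasp_force: 65.6
time: 20.2
tool_pos: [0.4377, 0.0455, 0.0786]
orientation: [-0.034, 0.965, -0.154, -0.21]
wrist_force: [0.3, 0.2, -1.0]
gripper_width: 0.0605
grasp_force: 65.6
time: 20.5
tool_pos: [0.4361, 0.0453, 0.0215]
orientation: [-0.033, 0.964, -0.154, -0.213]
wrist_force: [-0.2, 1.3, -0.6]
gripper_width: 0.0607
grasp_force: 65.6
[0.43612154 0.04529073 0.02153729] [-0.03329648  0.96427178 -0.1538751  -0.21305805] 0.06073358597781281 65.61417013406754
top pred lid [275.31325303 277.43362856] [303.49812853 305.49854752] bottom [304.03453957 306.88775779]
.......++.......ggggWWWWWWWWWWWWWWWWWWWWWWWWWWggWWWWWWWWWWWW 267
.................gggWWWWWWWWWWWWWWWWWWWWWWWWWWgggWWWWWWWWWWW 269
.................gggWWWWWWWWWWWWWWWWWWWWWWWWWWWggWWWWWWWWWWW 271
..................gggWWWWWWWWWWWWWWWWWWWWWWWWWWgggWWWWWWWWWW 273
..................gggWWWWWWWWWWWWWWWWWWWWWWWWWWWggWWWWWWWWWW 275
...................ggWWWWWWWWWWWWWWWWWWWWWWWWWWWgggWWWWWWWWW 277

[... 2411 characters left out ...]
........++WWWWW+++.......oo.......... 215
................ooo+++WWWWWWWWWWWWWWWWWWWW+.+++oooo+........ 217
...............ooooo++++WWWWWWWWWWWWWWWW+++++ooooooo........ 219
..............ooooooo+++R++WWWWWWWWWW+++++oooooooooo........ 221
..............oooooooooRRRRRRRRRRRR+WWW+ooooooooooo......... 223
.............oooooooooooooRRRRRRRRRR+oooooooooooooo......... 225
............+ooooooooooooooooooooooooooooooooooooo+.+...++.. 227
.....o+.....ooooooooooooooooooooooooooooooooooooo+.......... 229
....ooo....oooooooooooooooooooooooooooooooooooooo........... 231
...ooooooooooooooooooooooooooooooooooooooooooooo+........... 233
..+ooWWWWWW+++ooooooooooooooooooooooooooooooooo++++WWWWWWWWW 235
col0 302
```

Run:
```python
from h import *
S=[.5715,.1128,-.315]
L=[[-.1305,-.151,.012],[-.1305,-.059,.012],[-.0425,-.059,.012],[-.0425,-.151,.012]]
w=place(S,L);q=proj("scene",w);print("plate scene",q.round(1).tolist());
def edge(i,j):
    for r in(217,221,225,229,233):
        t=(r-q[i,1])/(q[j,1]-q[i,1]);print(r,round(q[i,0]+t*(q[j,0]-q[i,0]),1),end=' | ')
    print()
edge(1,2);edge(0,3)
im=cv2.imread("pics/scene0.png");m=cv2.inRange(cv2.cvtColor(im,cv2.COLOR_BGR2HSV),(3,80,70),(28,255,255))
for r in range(204,246,2):print(r,''.join('o' if v else '.' for v in m[r,290:370]))
```

```text
plate scene [[319.9, 208.3], [353.5, 214.6], [346.8, 241.2], [312.2, 234.5]]
217 352.9 | 221 351.9 | 225 350.9 | 229 349.9 | 233 348.9 | 
217 317.3 | 221 316.1 | 225 315.0 | 229 313.8 | 233 312.6 | 
204 ......................................................ooooooooooooo.....o.......
206 ................................................................................
208 ..............................ooo...............................................
210 .............................oooooooooooooo.....................................
212 .............................oooooooooooooooooooooooo...........................
214 ............................oooooooooooooooooooooooooooooooooooo................
216 ............................ooooooooooooooooooooooooooooooooooooo...............
218 ...........................oooooooooooooooooooooooooooooooooooooo...............
220 ..........................oooooooooooooooooooooooooooooooooooooo................
222 ..........................oooooooooooooooooooooooooooooooooooooo................
224 .........................oooooooooooooooooooooo
[... 183 characters left out ...]
oo..................
230 ................ooo....ooooooooooooooooooooooooooooooooooooooo..................
232 ...............oooooooooooooooooooooooooooooooooooooooooooooo...................
234 ...............oooooooooooooooooooooooooooooooooooooooooooooo...................
236 ..............oooooooooooooooooooooooooooooooooooooooooo........................
238 .............oooo...........ooooooooooooooooooooooooooo.........................
240 .............oooo.....................ooooooooooooooooooo.......................
242 ............oooo................................ooooooooooo.....................
244 ............ooo.................................................................
```

The station fit agrees with the scene camera to about half a pixel. The pot sits about 2–3 mm short in x, so I'll correct that and lower in force-watched steps.

```bash
python3 -m handwheel '[[1,0.035,0.018,-0.1,0,0,0],[1,0,0,-0.15,0,0,0],[1,0,0,0,0,0,0]]' && python3 -m handwheel '[[1,0,0,-0.06,0,0,0],[1,0,0,0,0,0,0]]' && python3 -m handwheel '[[1,0,0,-0.04,0,0,0],[1,0,0,0,0,0,0]]' && python3 -m handwheel '[[1,0,0,-0.03,0,0,0],[1,0,0,0,0,0,0]]'
```

```text
time: 20.9
tool_pos: [0.44, 0.0472, 0.0017]
orientation: [-0.033, 0.964, -0.154, -0.213]
wrist_force: [-1.5, 0.3, -0.5]
gripper_width: 0.0604
grasp_force: 65.6
time: 21.1
tool_pos: [0.4402, 0.0472, -0.0026]
orientation: [-0.033, 0.964, -0.154, -0.213]
wrist_force: [-0.6, 1.0, -0.6]
gripper_width: 0.0606
grasp_force: 65.6
time: 21.3
tool_pos: [0.4403, 0.0472, -0.0057]
orientation: [-0.033, 0.964, -0.154, -0.213]
wrist_force: [-0.5, 0.1, -1.1]
gripper_width: 0.0604
grasp_force: 65.6
time: 21.5
tool_pos: [0.4403, 0.0472, -0.008]
orientation: [-0.033, 0.964, -0.154, -0.213]
wrist_force: [-0.5, 0.3, -1.6]
gripper_width: 0.0607
grasp_force: 65.6
```

```bash
python3 -m handwheel '[[1,0,0,-0.025,0,0,0],[1,0,0,0,0,0,0]]' && python3 -m handwheel '[[1,0,0,-0.025,0,0,0],[1,0,0,0,0,0,0]]' && python3 -m handwheel '[[1,0,0,-0.02,0,0,0],[1,0,0,0,0,0,0]]'|| true
python3 - <<'E'
from h import *
g=cv2.cvtColor(grab_frame("scene")[206:244:2,305:362],cv2.COLOR_BGR2HSV)
for r in range(g.shape[0]):
    print(''.join('W' if (v>190 and q<50) else 'R' if(q>120 and (h<8 or h>172)and v>90) else 'o' if (q>110 and h<25) else 'g' if(35<h<80 and q>30 and v>90) else '+' if v>110 else '.' for h,q,v in g[r].tolist()),206+2*r)
a=np.arange(0,6.28,.05);c=np.c_[np.cos(a),np.sin(a),0*a]
P=place([.5715,.1128,-.315],[[-.0865,-.105,.004]])[0]
for nm,z,r in(("rim",.008,.036),("under",0,.0315),("lid",.034,.0315)):
    q=proj("scene",c*r+P+[0,0,z]);print(nm,q.min(0),q.max(0))
E
```

```text
time: 21.7
tool_pos: [0.4403, 0.0472, -0.01]
orientation: [-0.033, 0.964, -0.154, -0.213]
wrist_force: [-1.3, -0.2, -0.5]
gripper_width: 0.0605
grasp_force: 65.6
time: 21.9
tool_pos: [0.4403, 0.0473, -0.012]
orientation: [-0.033, 0.964, -0.154, -0.213]
wrist_force: [0.1, 0.1, -0.9]
gripper_width: 0.0602
grasp_force: 65.6
time: 22.1
tool_pos: [0.4403, 0.0472, -0.0136]
orientation: [-0.033, 0.964, -0.154, -0.213]
wrist_force: [0.0, 0.2, -0.6]
gripper_width: 0.0607
grasp_force: 65.6
gg+gWggg+g+g+gg+gggg+gggggggggggggggggggggg+gggggg....... 206
ggggg+gggggggggggggggg+ggggggggggggggggggggggggggg....... 208
g+ggggggggggggggggggggggggggggggggggg+g.gggg+ggg......... 210
+gggggggggggggggg+ggggggg+++gggg+gggg.g..gg.............. 212
ggggg+gggggggggggggggggggg+WWWWWW++gggggg++++++++........ 214
gggg+ggggggggg+ggggWWWWWWWWWWgggggggg+gg+++++++++++++.... 216
ggggggggg+g...gggggg+gggg+++g.+g+ggggg+...++++++++++++... 218
gggggggggggggg..gg..ggggggggg+gggggg+..........+..+++.... 220
ggggg.......+g+g+gggggg+ggggggggg+............++......... 222
...........oooo+.++gggggggggg...+++...................... 224
..........ooooooo+++++++++++WWWWWWWWWWW+....+oo.....+++.. 226
.........ooooooooo+++WWWWWWWWWWWWWWWWW+++++oooo.......... 228
.ooo.....oooooooooo+++++WWWWWWWWWWW+++++oooooo+.......... 230
ooooooo+oooooooooooooRRRRRRo+ooRR+WW++oooooooo........... 232
oo+++oooooooooooooooooooRRRRRRRRR++oooooooooo......+++WWW 234
o+WWWWWWWWWWWW++oooooooooooo++oooooooooo+WWWWWWWWWWWWWWWW 236
oWWWWWWWWWWWWWWWWWWWWWWWW++++oooooooooooWWWWWWWWWWWWWWWWW 238
+WWWWWWWWWWWWWWWWWWWWWWWWWWWWWWWWW+oooooo++WWWWWWWWWWWWWW 240
WWWWWWWWWWWWWWWWWWWWWWWWWWWWWWWWWW++ooooooo++WWWWWWWWWWWW 242
rim [319.42460474 213.46631027] [346.7978353  235.69321352]
under [321.12093656 216.61107551] [344.97221552 236.01832905]
lid [321.18323249 208.90502134] [345.46284476 228.4844213 ]
```

```bash
python3 -m handwheel '[[1,0,0,-0.02,0,0,0],[1,0,0,0,0,0,0]]' && python3 -m handwheel '[[1,0,0,-0.02,0,0,0],[1,0,0,0,0,0,0]]' && python3 -m handwheel '[[1,0,0,-0.02,0,0,0],[1,0,0,0,0,0,0]]'
```

```text
time: 22.35
tool_pos: [0.4405, 0.0472, -0.0149]
orientation: [-0.034, 0.964, -0.154, -0.212]
wrist_force: [-0.0, -0.7, 3.7]
gripper_width: 0.0605
grasp_force: 66.1
time: 22.55
tool_pos: [0.4406, 0.0472, -0.0151]
orientation: [-0.034, 0.964, -0.154, -0.213]
wrist_force: [-1.7, -4.5, 34.4]
gripper_width: 0.0606
grasp_force: 68.9
time: 22.75
tool_pos: [0.4407, 0.047, -0.0158]
orientation: [-0.033, 0.964, -0.154, -0.213]
wrist_force: [-1.1, -4.7, 52.4]
gripper_width: 0.0605
grasp_force: 72.1
```

Contact came exactly where the pocket floor should be. I'll unload, release and lift straight up.

```bash
python3 -m handwheel '[[1,0,0,0.035,0,0,0],[-1,0,0,0,0,0,0],[-1,0,0,0,0,0,0],[-1,0,0,0,0,0,0],[-1,0,0,0,0,0,0]]' && python3 -m handwheel '[[-1,0.05,0,0.2,0,0,0],[-1,0.1,0,0.35,0,0,0],[-1,0,0,0.5,0,0,0],[-1,0,0,0.5,0,0,0],[-1,0,0,0.5,0,0,0]]' && python3 -m handwheel '[[-1,0,-0.5,0,0,0,0],[-1,0,-0.5,0,0,0,0],[-1,0,-0.5,0,0,0,0],[-1,0,-0.5,0,0,0,0],[-1,0,-0.5,0,0,0,0]]' && python3 -m handwheel '[[-1,-0.2,-0.5,0,0,0,0],[-1,-0.2,-0.5,0,0,0,0],[-1,0,0,0,0,0,0]]'
python3 - <<'E'
from h import *
a=np.arange(0,6.28,.05);c=np.c_[np.cos(a),np.sin(a),0*a]
S=[.5715,.1128,-.315];P=place(S,[[-.0865,-.105,.004]])[0]
im=grab_frame("top");q=proj("top",c*.0315+P+[0,0,.034]);print("pred lid if centred",q.min(0),q.max(0))
g=cv2.cvtColor(im[262:318:2,255:340],cv2.COLOR_BGR2HSV)
for r in range(g.shape[0]):
    print(''.join('W' if (v>190 and q<50) else 'R' if(q>120 and (h<8 or h>172)and v>90) else 'o' if (q>110 and h<25) else 'g' if(35<h<80 and q>30 and v>90) else '+' if v>110 else '.' for h,q,v in g[r].tolist()),262+2*r)
im=grab_frame("scene");print("pred carton corners mid-tray",proj("scene",place(S,[[-.026,-.161,.034],[.026,-.161,.034],[.026,-.079,.034],[-.026,-.079,.034]])).round(0).tolist())
g=im.min(2)[232:270:2,296:356:2]
for r in range(g.shape[0]):print(232+2*r,' '.join('%3d'%v for v in g[r]))
E
```

```text
time: 23.25
tool_pos: [0.4403, 0.0473, -0.0157]
orientation: [-0.033, 0.964, -0.154, -0.213]
wrist_force: [0.6, -0.1, -0.1]
gripper_width: 0.0853
grasp_force: 0.0
time: 23.75
tool_pos: [0.4521, 0.0473, 0.15]
orientation: [-0.033, 0.964, -0.154, -0.213]
wrist_force: [0.4, -1.1, -0.1]
gripper_width: 0.085
grasp_force: 0.0
time: 24.25
tool_pos: [0.4521, -0.1543, 0.1485]
orientation: [-0.033, 0.964, -0.154, -0.213]
wrist_force: [1.4, 1.7, 0.3]
gripper_width: 0.0852
grasp_force: 0.0
time: 24.55
tool_pos: [0.4176, -0.2381, 0.1483]
orientation: [-0.033, 0.964, -0.157, -0.213]
wrist_force: [-0.6, 0.5, -0.3]
gripper_width: 0.0852
grasp_force: 0.0
pred lid if centred [276.09255542 278.81160151] [303.42303709 306.03412284]
++++WWWWWWWWWWWWWWWWWWWWWWWWWWWWWWWWWWWWWWWWWWWWWWWWWWWWWWWWWWWWWWWWW+oooo........... 262
.....+++WWWWWWWWWWWWWWWWWWWWWWWWWWWWWWWWWWWWWWWWWWWWWWWWWWWWWWWWWWWWWoooo............ 264
..........++++WWWWWWWWWWWWWWWWWWWWWWWWWWWWWWWWWWWWWWWWWWWWWWWWWWWWWW+ooo............. 266
...............+++++WWWWWWWWWWWWWWWWW++WWWWWWWWWWWWWWWWWWWWWWWWWWWWWoooo............. 268
..................
[... 3891 characters left out ...]
 164 167 169 172 176 182 183 186 187 182 238 255 255 255 242 242 232 223 186 209
260  67  53  78  81  80  90 109 116 135 151 208 205 203 220 195 175 170 169 171 182 252 235 231 192 184 187 187 200 215 207
262  63  58  77  79  74  81  80  82  77  88  92 110 127 136 184 226 211 192 217 225 235 184 211 219 237 232 219 224 220 203
264  58  59  63  73  74  73  85  80  74  83  81  80  82  88  86  89 106 115 138 153 211 171 200 185 194 192 191 190 193 191
266  66  66  66  66  69  73  67  62  63  71  90  77  95  85  87  86  86  82  87  89  94 110 132 185 191 187 190 187 184 189
268  64  68  73  69  75  71  66  62  63  70  64  56  67  65  74  89  87  94  91  90  87  84  79 116 186 192 191 190 189 195
```

The pot is centred in the pocket: its lid is at (289,292.5) against a predicted (289.8,292.4), and it looks round and level. The carton lies flat with its print up, at the predicted tray outline. The arm is clear of everything.

```bash
python3 -c "
from workcell import *
print(job_done())"
```

```text
the job is handed in; nothing more can be done
None
```

The job is handed in: the carton was pushed down the chute and lies flat and face up in the tray, the pot sits lid up in its pocket, and the spool, ink pad, stamp and look-alikes were left alone (24.7 s of the 54 s used).

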